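Lock the mould-height stop with its jam nut

TASK

Three height stops stand on the moulding machine's bed, each with an upright stop screw and a coloured jam nut that has a cross bar to turn it by. Run the orange jam nut down clockwise (seen from above) until it is fully home against its block, its bar then in line with the yellow paint marks on that block, and let go of it. Leave the blue and the green jam nuts as they are.

Things in the scene. Friction and masses are not known exactly. Their poses are not given: they have to be found in the camera images.
- orange_nut (a joint): run-down of the orange jam nut, rad: 0 backed off, growing clockwise seen from above, 1.3 fully home (hard stop). Starts at 0 to 0.5. Stiff (0.12 N m), stays where left; sinks 2.5 mm per rad. It seats on a pale steel boss (50 mm across, 10 mm high) on a fixed dark block 100 x 80 x 40 mm high; two yellow marks along the block's 100 mm length show the bar's direction when home.
- orange_bar (a point): on the orange nut's upright screw axis, level with its bar's top face (98 mm above the bed when home); x along the bar, z up; moves with the nut. Bar 70 mm long, 16 thick, 38 high, upright sides; below it the nut's round flange, 44 mm across, 10 thick. The dark 12 mm stop screw sticks up through the bar's middle, to 117 mm above the bed (16 to 19 above the bar).
- blue_bar_end (a point): one end of the bar's top edge on the blue jam nut, 35 mm from its screw axis; x axis outward along the bar. A stop of the same shape and size, its nut backed off on purpose: not to be turned. The stops' axes are at least 150 mm apart.
- green_bar_end (a point): the same point on the green jam nut, whose stop is already locked: not to be turned.
Not all that is in view belongs to the job. What is shaped like the part that bears orange_nut but purple is not meant.

How it is judged (in metres and radians):
At the end, for the whole second after the job is handed in: The orange nut has been run down to within 0.18 rad (10 degrees) of fully home (joint above 1.12 rad) and is at rest; the bar ends of the blue and green nuts are within 8 mm of where they started (value of joint orange_nut above 1.12 rad and velocity of joint orange_nut between -0.05 and 0.05 rad/s and distance of each of blue_bar_end, green_bar_end from where it was at the start of the episode below 0.008 m); the robot touches nothing.
It fails at once if the blue jam nut was turned (its bar end moved by more than 8 mm) (distance of blue_bar_end from where it was at the start of the episode above 0.008 m).
It fails at once if the green jam nut was turned (its bar end moved by more than 8 mm) (distance of green_bar_end from where it was at the start of the episode above 0.008 m).
It also fails if it takes over 32 s, if anything falls off the work surface, if the arm or the gripper's body presses on something with over 40 N, if the wrist force passes 120 N, or if a joint passes its speed limit or range.

ROBOT

A 7-joint arm with a two-finger parallel gripper is mounted at the origin on the work surface. World frame = base frame: x ahead of the robot, y to its left, z up, the work surface at z = 0. Lengths are in m, angles in degrees, forces in N, time in s.
With the tool pointing down it reaches from about 0.425 to 0.95 m from the base axis. Payload 4.7 kg.
Tool frame: the origin (TCP) lies at the very end of the fingers, on their centre line; the grasp point (between the pads) lies env.grasp_offset behind it (env.grasp_offset is the distance from the TCP to the grasp point, in m); z points along the fingers, y is the direction in which the jaws open and shut (so a half turn about z gives the same grasp; the last joint's range is limited). The gripper opens to 85 mm and grips with 20 to 120 N. Pads are 22 mm wide; open, the fingers measure 114 mm over their backs; the gripper's body (76 mm by 85 mm) begins 54 mm behind the grasp point. The pads swing forward as they close: fully open they stand 13 mm farther back than shut.
Start: joints at [-77.114, 26.849, -2.785, 87.806, 1.381, 65.374, -4.715], TCP at [0.169, 0.653, 0.231] pointing down, gripper open.
Joint ranges: [-148.3, 148.3], [-19.14, 114.17], [-79.39, 73.82], [5.75, 140.21], [-59.74, 239.74], [12.07, 113.84], [-152.46, 152.46]. Speed limits (degrees/s): [147.25, 147.25, 180, 180, 180, 180, 180].

INTERFACE

Orientations are given as [roll, pitch, yaw] about the fixed x, y, z axes, in that order (R = Rz(yaw) Ry(pitch) Rx(roll)).
In Python, from workcell import readout, capture, calibration, env gives the robot as it stands.
- The arm moves only by the tool drive_tool, never from a script. Its arguments are lists of equal length, an entry for each row: "slide": the shift along the tool's x, y, z in cm, a list of three; "rot": the turn, a rotation vector about the tool's x, y, z in degrees, a list of three; "fingers": the closure, from -1 (fully open) to 1 (shut), so that 0 is half open. In form: {"slide": [[tx, ty, tz], ...], "rot": [[rx, ry, rz], ...], "fingers": [fingers, ...]}. A call has 1 to 5 rows; each row is the pose to reach, as a shift and turn from the pose commanded when the call began, along the tool's axes at that moment; what a row does not reach only later rows make up. A row lasts 1/12 s, in which the tool goes at most 41.7 mm and 7.16 degrees, less where a joint would pass 70% of its speed; a pose out of reach is approached as far as the arm can. A call with a gripper value outside its range is refused whole. The fingers move at their own pace and stop on an object; "squeeze" is the grip in N (left out, the last holds). Time passes only in rows, so rows that repeat a pose let the fingers close. It gives the time, the measured TCP pose, the force and the opening at its end, in the units of the state.
- readout.state(): the state, without advancing time (a new reading comes with each control period).
- capture(name): name is "scene" or "top" or "wrist"; returns the picture (480x640x3 uint8, red, green, blue); there is no depth.
- calibration(name): a dict with "intrinsics" (3x3 intrinsics, pixels), "R" (3x3) and "t" (3): a world point X has camera coordinates R X + t. Camera axes: x right, y down, z forward; pixel columns grow to the right and rows downward; lengths in m; the calibration is good to about 2 mm. The wrist camera is an equidistant fisheye: a pixel r from the principal point sees the ray r / f radians off the axis. A picture is of the moment at which its call begins: read the wrist's pose just before it. calibration takes no time and is no camera call; for the wrist camera it gives the pose at the moment of the call.
- env.close_job(): hands the job in, once; it reports no verdict.
The state is a dict: "time": time; "q": joint angles; "joint_vel": joint speeds; "joint_efforts": joint torques, N m; "eef_pos": TCP position; "orientation": TCP orientation; "contact_force": force on the tool from outside, world axes, zero at the start; "wrist_torque": the same for the moment, N m; "grip_width": finger opening in m.
Only numpy, scipy, OpenCV 4.12 (cv2) and the standard library are available. Lean on these libraries where they do the work, as an engineer would, in place of code of your own. Each camera call takes 0.05 s, during which the arm holds its last target.

## Working session

There is one attempt and no reset: what is moved stays moved. The work goes in short steps, Python scripts to look and compute and a tool call to move; the robot and the scene stay as the last step left them, time stands still between calls to the robot, and variables do not carry over. Pictures are saved under pics/ and viewed, and the job is handed in when it is done.

Besides the shell and the picture viewer there is one more tool, called after "Emit:" as a command line: name --argument value ..., lists and objects as JSON in quotes. drive_tool: Moves the arm, as the interface text tells. Its arguments: {"type":"object","properties":{"slide":{"type":"array"},"rot":{"type":"array"},"fingers":{"type":"array"},"squeeze":{"type":"number"}},"required":["slide","rot","fingers"]}

```bash
mkdir -p pics; ls; python3 - <<'E'
from workcell import readout, capture, calibration, env
import cv2
print(readout.state()); print(env.grasp_offset)
for n in ("scene","top","wrist"):
    c=calibration(n); print(n,c)
    im=capture(n); cv2.imwrite(f"pics/{n}0.png",im[:,:,::-1])
E
```

```text
pics
{'time': 0.0, 'q': array([-77.11579651,  26.8979646 ,  -2.78225543,  87.87386973,
         1.38017861,  65.37502286,  -4.71585169]), 'joint_vel': array([-0.02657767,  0.06226966,  0.11203369, -0.03209244,  0.05978023,
       -0.0018889 ,  0.00878101]), 'joint_efforts': array([-1.68226461e-04, -5.10313153e+01, -4.63518302e-02, -2.37712240e+01,
        1.08178423e-02,  7.53924076e-03,  2.92921165e-06]), 'eef_pos': array([0.16932389, 0.65281293, 0.23025248]), 'orientation': array([-1.79886754e+02,  4.51555314e-03,  1.65459267e+02]), 'contact_force': array([-0.51189564,  0.41900586,  0.01164977]), 'wrist_torque': array([-0.00905792, -0.03508854,  0.03801264]), 'grip_width': 0.0851723776287348}
0.0187
scene {'intrinsics': array([[588.84590733,   0.        , 323.17098935],
       [  0.        , 588.84590733, 235.12062881],
       [  0.        ,   0.        ,   1.        ]]), 'R': array([[ 0.30515825,  0.95210231, -0.01948399],
       [ 0.69018205, -0.23521468, -0.68434113],
       [-0.6561457 ,  0.19538484, -0.72890163]]), 't': array([-0.26358876, -0.35377942,  1.58919522])}
top {'intrinsics': array([[565.43628692,   0.        , 308.22877222],
       [  0.        , 565.43628692, 235.5495854 ],
       [  0.        ,   0.        ,   1.        ]]), 'R': array([[ 0.01652271, -0.99985739,  0.00349172],
       [-0.9935233 , -0.01681049, -0.11237823],
       [ 0.1124209 , -0.00161232, -0.99365937]]), 't': array([0.04719783, 0.60712264, 1.05921278])}
wrist {'intrinsics': array([[371.64829954,   0.        , 315.2226826 ],
       [  0.        , 371.64829954, 239.05310584],
       [  0.        ,   0.        ,   1.        ]]), 'R': array([[ 0.25108725,  0.96796253, -0.00193465],
       [ 0.91845489, -0.2376131 ,  0.31619715],
       [ 0.30560729, -0.08116996, -0.94869153]]), 't': array([-0.67388903, -0.03996029,  0.38163815])}
```

View pics/scene0.png

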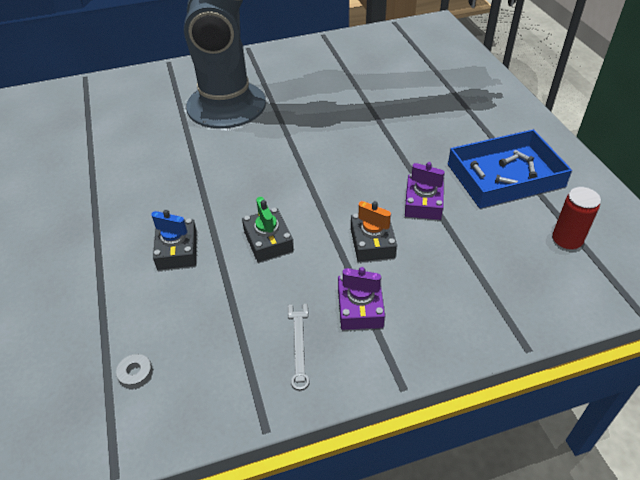

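View pics/top0.png

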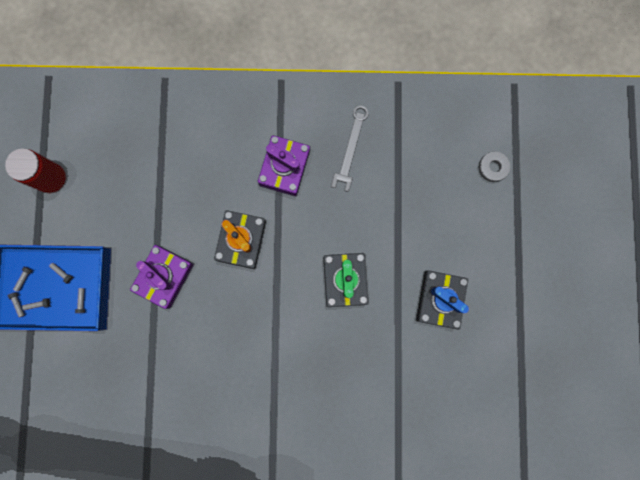

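View pics/wrist0.png

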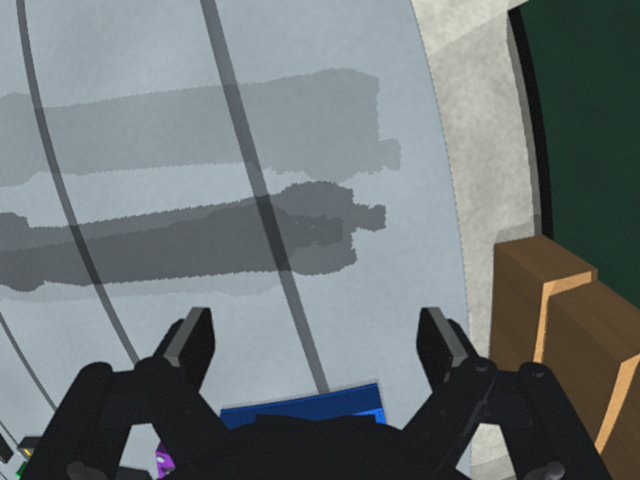

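Top view: orange stop at about (240,238), green (346,279), blue (447,299); there are purple decoys at (284,165) and (160,277). Next I'll enlarge the orange stop.

```bash
python3 - <<'E'
import cv2
a=cv2.imread("pics/top0.png")[200:275,200:280]; b=cv2.imread("pics/scene0.png")[190:265,335:415]
cv2.imwrite("pics/c0.png",cv2.hconcat([cv2.resize(a,(400,375),interpolation=cv2.INTER_CUBIC),cv2.resize(b,(400,375),interpolation=cv2.INTER_CUBIC)]))
E
```

```text
(no output)
```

View pics/c0.png

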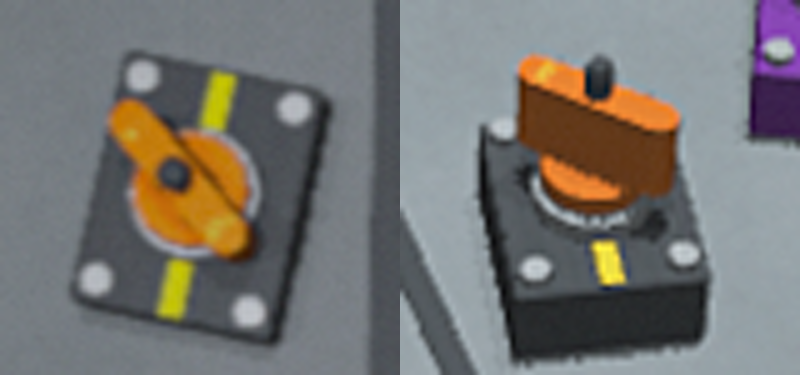

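```bash
cat > h.py <<'E'
import numpy as np, cv2
from workcell import readout, capture, calibration, env
def px2w(c,uv,z):
    K,R,t=c["intrinsics"],c["R"],c["t"]
    d=R.T@np.linalg.inv(K)@np.array([uv[0],uv[1],1.]); o=-R.T@t
    return o+d*(z-o[2])/d[2]
def proj(c,X):
    p=c["intrinsics"]@(c["R"]@np.array(X)+c["t"]); return p[:2]/p[2]
E
python3 - <<'E'
from h import *
c=calibration("top"); s=calibration("scene")
f=lambda p,z:px2w(c,(200+p[0]/5-.4,200+p[1]/5-.4),z)
g=lambda p,z:px2w(s,(335+p[0]/5-.4,190+p[1]/5-.4),z)
C=[f(p,.04) for p in((128,55),(328,100),(272,340),(75,297))]
for x in C: print(x)
print("block c",np.mean(C,0))
m=f((222,75),.04),f((172,315),.04); d=m[0]-m[1]; print("mark c",(m[0]+m[1])/2,np.degrees(np.arctan2(d[1],d[0])))
e=C[0]-C[3];print(np.degrees(np.arctan2(e[1],e[0])));e=C[1]-C[2];print(np.degrees(np.arctan2(e[1],e[0])))
b=f((112,107),.1),f((248,242),.1);d=b[0]-b[1];print("bar",(b[0]+b[1])/2,np.linalg.norm(d),np.degrees(np.arctan2(d[1],d[0])))
print("screw top",f((172,170),.117))
b=g((525,64) and (125,64),.1),g((275,118),.1);d=b[0]-b[1];print("bar sc",(b[0]+b[1])/2,np.linalg.norm(d),np.degrees(np.arctan2(d[1],d[0])))
print("screw sc",g((200,62),.117))
for n,p in(("green",(346,279)),("blue",(447,299)),("p1",(284,165)),("p2",(160,277))):print(n,px2w(c,p,.1))
E
```

```text
[0.65137166 0.21853077 0.04      ]
[0.63513775 0.14084785 0.04      ]
[0.54222446 0.15991379 0.04      ]
[0.55741178 0.23570474 0.04      ]
block c [0.59653641 0.18874929 0.04      ]
mark c [0.59766295 0.19019967 0.04      ] -9.992781755304085
-10.358172149431931
-11.596201856203542
bar [0.59854731 0.18942186 0.1       ] 0.07030255464628922 46.37922930697852
screw top [0.59813483 0.19009172 0.117     ]
bar sc [0.59933027 0.19298298 0.1       ] 0.06537259536350573 -136.75772948219347
screw sc [0.60053168 0.1920205  0.117     ]
green [ 0.52119755 -0.01187634  0.1       ]
blue [ 0.48839591 -0.1935315   0.1       ]
p1 [0.72881508 0.10423666 0.1       ]
p2 [0.51921424 0.32296043 0.1       ]
```

```bash
cat >> h.py <<'E'
from scipy.spatial.transform import Rotation as Ro
def delta(p,yaw,st=None):
    st=st or readout.state()
    R=Ro.from_euler("xyz",st["orientation"],degrees=True)
    T=Ro.from_euler("xyz",[180,0,yaw],degrees=True)
    print("t",round(st["time"],2),"pos",st["eef_pos"].round(4),"ori",st["orientation"].round(2),"q7",st["q"][6].round(1),"F",st["contact_force"].round(1),"w",round(st["grip_width"],4))
    print("slide cm",(R.inv().apply(np.array(p)-st["eef_pos"])*100).round(2),"rot",(R.inv()*T).as_rotvec(degrees=True).round(2))
E
python3 -c "
from h import *
delta([.598,.190,.21],226)"
```

```text
t 0.15 pos [0.1693 0.653  0.2305] ori [-179.92    0.    165.46] q7 -4.7 F [0.5 1.  0.3] w 0.0856
slide cm [-53.12 -34.05   2.1 ] rot [-8.000e-02 -4.000e-02 -6.054e+01]
```

Emit:
drive_tool --slide '[[-3.3,-2.1,0],[-6.6,-4.2,0],[-9.9,-6.3,0],[-13.2,-8.4,0],[-16.5,-10.5,0]]' --rot '[[0,0,-4],[0,0,-8],[0,0,-12],[0,0,-16],[0,0,-20]]' --fingers '[-1,-1,-1,-1,-1]' --squeeze 40

```text
time: 0.57
eef_pos: [0.3037, 0.5087, 0.231]
orientation: [-180.0, -0.0, -174.3]
contact_force: [-0.1, 0.8, -0.9]
grip_width: 0.0852
```

```bash
python3 -c "
from h import *
delta([.598,.190,.21],226)"
```

```text
t 0.57 pos [0.3037 0.5087 0.231 ] ori [-1.7997e+02 -1.0000e-02 -1.7432e+02] q7 30.9 F [-0.1  0.8 -0.9] w 0.0852
slide cm [-26.13 -34.62   2.11] rot [-2.000e-02 -2.000e-02 -4.032e+01]
```

Emit:
drive_tool --slide '[[-2.4,-3.2,0],[-4.8,-6.4,0],[-7.2,-9.6,0],[-9.6,-12.8,0],[-12,-16,0]]' --rot '[[0,0,-4],[0,0,-8],[0,0,-12],[0,0,-16],[0,0,-20]]' --fingers '[-1,-1,-1,-1,-1]'

```text
time: 0.98
eef_pos: [0.4384, 0.3607, 0.2312]
orientation: [180.0, -0.0, -154.3]
contact_force: [0.1, 0.2, -1.2]
grip_width: 0.0857
```

```bash
python3 -c "
from h import *
delta([.598,.190,.21],226)"
```

```text
t 0.98 pos [0.4384 0.3607 0.2312] ori [ 1.8000e+02 -1.0000e-02 -1.5434e+02] q7 70.9 F [ 0.1  0.2 -1.2] w 0.0857
slide cm [ -7.   -22.3    2.12] rot [ 0.000e+00 -1.000e-02 -2.034e+01]
```

Emit:
drive_tool --slide '[[-1,-3.3,0],[-2,-6.6,0.5],[-3,-9.9,1],[-4,-13.2,1.5],[-5,-16.5,2]]' --rot '[[0,0,-4],[0,0,-8],[0,0,-12],[0,0,-16],[0,0,-20.3]]' --fingers '[-1,-1,-1,-1,-1]'

```text
time: 1.4
eef_pos: [0.5543, 0.2335, 0.2109]
orientation: [180.0, -0.0, -134.0]
contact_force: [-1.0, 0.4, -0.0]
grip_width: 0.0853
```

```bash
python3 -c "
from h import *
delta([.598,.190,.21],226)
c=calibration('wrist'); im=capture('wrist'); cv2.imwrite('pics/w1.png',im[:,:,::-1]); np.save('w1.npy',c)"
```

```text
t 1.4 pos [0.5543 0.2335 0.2109] ori [ 1.7999e+02 -2.0000e-02 -1.3404e+02] q7 108.1 F [-1.   0.4 -0. ] w 0.0853
slide cm [ 0.09 -6.17  0.09] rot [ 0.01 -0.02 -0.04]
```

View pics/w1.png

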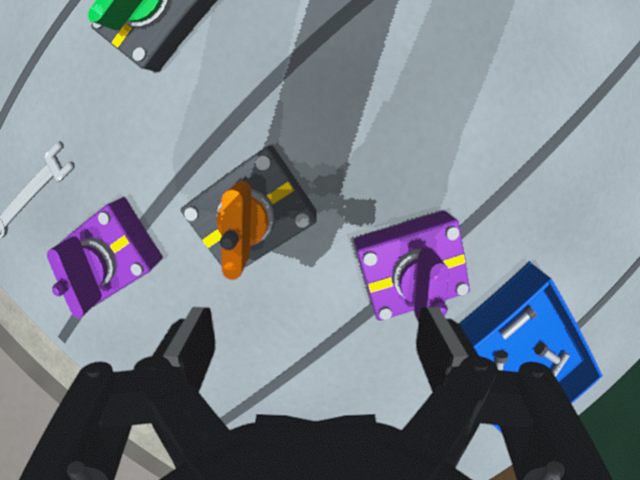

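```bash
cat >> h.py <<'E'
def fish(c,uv,z):
    K,R,t=c["intrinsics"],c["R"],c["t"]
    v=np.array([(uv[0]-K[0,2])/K[0,0],(uv[1]-K[1,2])/K[1,1]]);th=np.hypot(*v)
    d=R.T@np.r_[v/th*np.sin(th),np.cos(th)];o=-R.T@t
    return o+d*(z-o[2])/d[2]
E
python3 -c "
import cv2
a=cv2.imread('pics/w1.png')[140:290,170:330];cv2.imwrite('pics/c1.png',cv2.resize(a,(640,600),interpolation=cv2.INTER_CUBIC))"
```

```text
(no output)
```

View pics/c1.png

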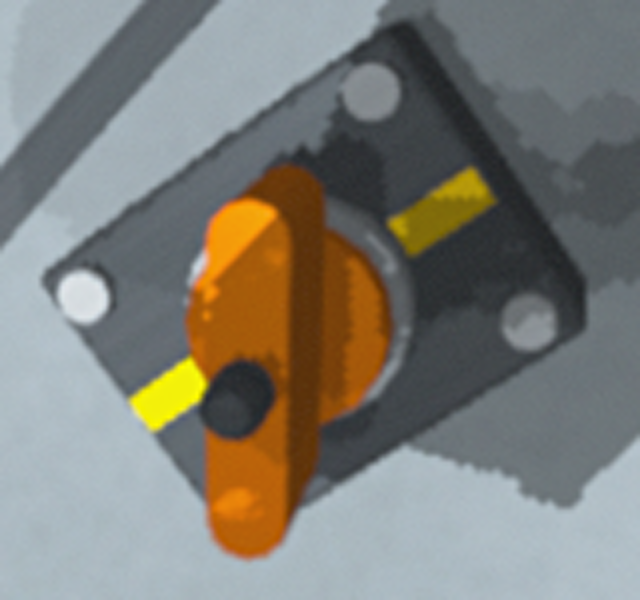

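```bash
python3 - <<'E'
from h import *
c=np.load('w1.npy',allow_pickle=True).item()
f=lambda p,z:fish(c,(170+p[0]/4-.4,140+p[1]/4-.4),z)
b=f((243,200),.1),f((250,557),.1);d=b[1]-b[0];print("bar",(b[0]+b[1])/2,np.linalg.norm(d),np.degrees(np.arctan2(d[1],d[0])))
print("screw",f((230,408),.117))
m=f((140,413),.04),f((487,187),.04);d=m[1]-m[0];print("mark",(m[0]+m[1])/2,np.linalg.norm(d),np.degrees(np.arctan2(d[1],d[0])))
E
```

```text
bar [0.59780264 0.19153142 0.1       ] 0.06886534761717093 43.00008706842933
screw [0.59597462 0.19130576 0.117     ]
mark [0.59771997 0.19215712 0.04      ] 0.09621401010285166 168.16381511867934
```

```bash
python3 -c "
from h import *
delta([.598,.191,.07],225)"
```

```text
t 1.45 pos [0.5594 0.225  0.2097] ori [-1.7967e+02 -1.5000e-01 -1.3450e+02] q7 108.3 F [ 3.4 -4.4 -0.8] w 0.0854
slide cm [-0.31 -5.06 14.  ] rot [-0.33 -0.15  0.5 ]
```

Emit:
drive_tool --slide '[[-0.3,-2.5,1],[-0.3,-5,3],[-0.3,-5,5],[-0.3,-5,5],[-0.3,-5,5]]' --rot '[[0,0,0.5],[0,0,0.5],[0,0,0.5],[0,0,0.5],[0,0,0.5]]' --fingers '[-1,-1,-1,-1,-1]'

```text
time: 1.87
eef_pos: [0.5903, 0.2024, 0.1601]
orientation: [179.9, -0.2, -134.7]
contact_force: [0.1, -0.1, 0.4]
grip_width: 0.0852
```

```bash
python3 -c "
from h import *
delta([.598,.191,.07],225)"
```

```text
t 1.87 pos [0.5903 0.2024 0.1601] ori [ 1.7989e+02 -1.6000e-01 -1.3474e+02] q7 111.7 F [ 0.1 -0.1  0.4] w 0.0852
slide cm [ 0.25 -1.37  9.01] rot [ 0.11 -0.16  0.26]
```

Emit:
drive_tool --slide '[[0.2,-1.4,1],[0.2,-1.4,2],[0.2,-1.4,2],[0.2,-1.4,2],[0.2,-1.4,2]]' --rot '[[0,0,0],[0,0,0],[0,0,0],[0,0,0],[0,0,0]]' --fingers '[-1,-1,-1,-1,-1]'

```text
time: 2.28
eef_pos: [0.5999, 0.1915, 0.1416]
orientation: [180.0, 0.0, -134.7]
contact_force: [0.8, 0.0, 0.3]
grip_width: 0.0853
```

```bash
python3 -c "
from h import *
delta([.598,.191,.07],225)
im=capture('wrist'); cv2.imwrite('pics/w2.png',im[:,:,::-1])"
```

```text
t 2.28 pos [0.5999 0.1915 0.1416] ori [ 1.7999e+02  3.0000e-02 -1.3471e+02] q7 113.0 F [0.8 0.  0.3] w 0.0853
slide cm [0.18 0.1  7.16] rot [0.01 0.03 0.29]
```

View pics/w2.png

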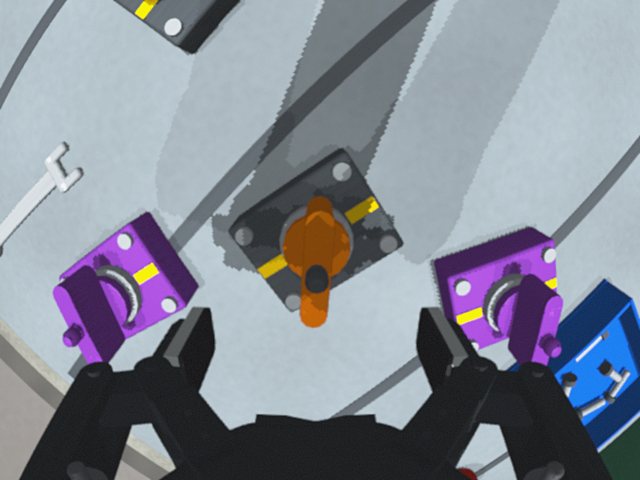

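The bar and screw sit midway between the fingers (screw at (317,277)) and the bar is lined up, so I'll descend.

Emit:
drive_tool --slide '[[0.18,0,2],[0.18,0,4],[0.18,0,6],[0.18,0,7],[0.18,0,7]]' --rot '[[0,0,0.3],[0,0,0.3],[0,0,0.3],[0,0,0.3],[0,0,0.3]]' --fingers '[-1,-1,-1,-1,-1]'

```text
time: 2.75
eef_pos: [0.5971, 0.1896, 0.0693]
orientation: [179.9, -0.2, -135.0]
contact_force: [-0.1, 0.4, -0.4]
grip_width: 0.0855
```

```bash
python3 -c "
from h import *
delta([.598,.191,.07],225)
im=capture('wrist'); cv2.imwrite('pics/w3.png',im[:,:,::-1])"
```

```text
t 2.75 pos [0.5971 0.1896 0.0693] ori [ 179.89   -0.21 -135.01] q7 112.6 F [-0.1  0.4 -0.4] w 0.0855
slide cm [-0.16  0.04 -0.07] rot [ 0.11 -0.21 -0.01]
```

View pics/w3.png

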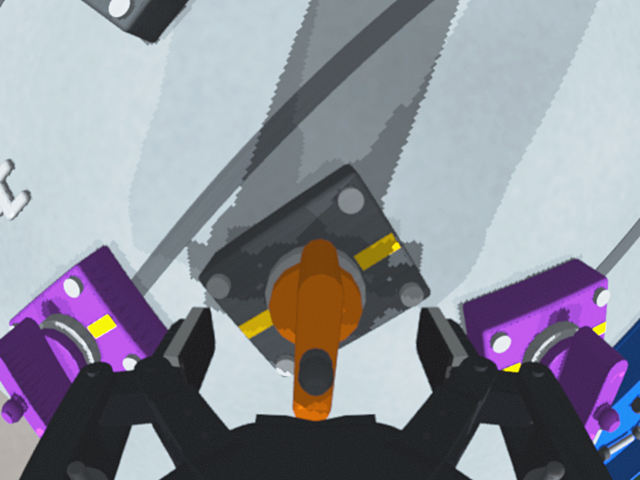

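Emit:
drive_tool --slide '[[-0.1,0,-0.1],[-0.1,0,-0.1],[-0.1,0,-0.1],[-0.1,0,-0.1],[-0.1,0,-0.1]]' --rot '[[0,0,0],[0,0,0],[0,0,0],[0,0,0],[0,0,0]]' --fingers '[0,0.5,1,1,1]' --squeeze 40

```text
time: 3.22
eef_pos: [0.5998, 0.1905, 0.073]
orientation: [-180.0, 0.1, -135.0]
contact_force: [0.6, 0.1, 1.0]
grip_width: 0.0256
```

Emit:
drive_tool --slide '[[0,0,0],[0,0,0],[0,0,0],[0,0,0],[0,0,0]]' --rot '[[0,0,0],[0,0,0],[0,0,0],[0,0,0],[0,0,0]]' --fingers '[1,1,1,1,1]'

```text
time: 3.63
eef_pos: [0.599, 0.1913, 0.073]
orientation: [179.9, 0.0, -135.0]
contact_force: [-3.6, 1.5, 5.8]
grip_width: 0.0156
```

```bash
python3 -c "
from h import *
delta([.598,.191,.07],225);print(readout.state()['wrist_torque'])
im=capture('wrist'); cv2.imwrite('pics/w4.png',im[:,:,::-1])"
```

```text
t 3.63 pos [0.599  0.1913 0.073 ] ori [ 1.7993e+02  3.0000e-02 -1.3504e+02] q7 112.5 F [-3.6  1.5  5.8] w 0.0156
slide cm [0.1  0.05 0.3 ] rot [ 0.07  0.03 -0.04]
[ 0.21851869  0.60091701 -0.1396827 ]
```

View pics/w4.png

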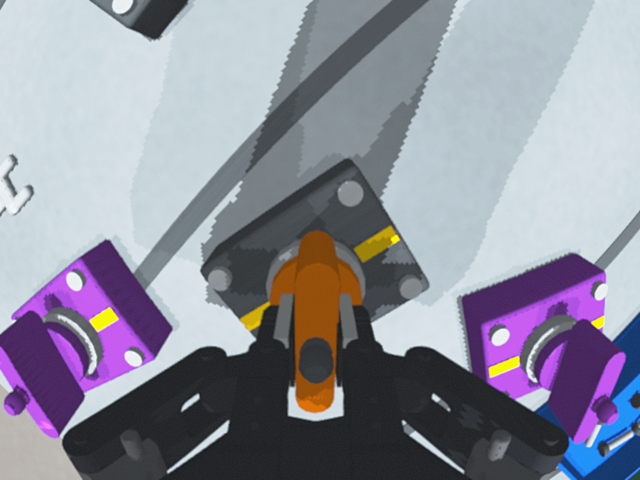

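The bar is gripped (opening 15.6 mm). I'll turn it clockwise, which is + about tool z, and lower with it.

Emit:
drive_tool --slide '[[0,0,0.02],[0,0,0.04],[0,0,0.06],[0,0,0.08],[0,0,0.1]]' --rot '[[0,0,4],[0,0,8],[0,0,12],[0,0,16],[0,0,20]]' --fingers '[1,1,1,1,1]'

```text
time: 4.1
eef_pos: [0.5988, 0.1914, 0.0722]
orientation: [179.9, -0.0, -155.2]
contact_force: [-3.9, 1.2, 7.1]
grip_width: 0.0153
```

```bash
python3 -c "
from h import *
delta([.598,.191,.07],169);print(readout.state()['wrist_torque'])"
```

```text
t 4.1 pos [0.5988 0.1914 0.0722] ori [ 1.7993e+02 -2.0000e-02 -1.5515e+02] q7 95.8 F [-3.9  1.2  7.1] w 0.0153
slide cm [ 0.09 -0.    0.22] rot [ 0.06 -0.04 35.85]
[0.24989415 0.76799308 0.11220301]
```

Emit:
drive_tool --slide '[[0,0,0.02],[0,0,0.04],[0,0,0.06],[0,0,0.08],[0,0,0.1]]' --rot '[[0,0,4],[0,0,8],[0,0,12],[0,0,16],[0,0,20]]' --fingers '[1,1,1,1,1]'

```text
time: 4.52
eef_pos: [0.5988, 0.1916, 0.0713]
orientation: [179.9, -0.0, -175.1]
contact_force: [-4.5, 1.4, 7.4]
grip_width: 0.0151
```

```bash
python3 -c "
from h import *
delta([.598,.191,.07],169);print(readout.state()['wrist_torque'])"
```

```text
t 4.52 pos [0.5988 0.1916 0.0713] ori [ 1.7992e+02 -5.0000e-02 -1.7515e+02] q7 79.2 F [-4.5  1.4  7.4] w 0.0151
slide cm [ 0.08 -0.05  0.13] rot [ 0.07 -0.06 15.85]
[0.19767948 0.86380863 0.14054436]
```

Emit:
drive_tool --slide '[[0,0,0.02],[0,0,0.03],[0,0,0.04],[0,0,0.05],[0,0,0.06]]' --rot '[[0,0,3],[0,0,6],[0,0,9],[0,0,12],[0,0,14]]' --fingers '[1,1,1,1,1]'

```text
time: 4.93
eef_pos: [0.5988, 0.1917, 0.0707]
orientation: [179.9, -0.1, 170.9]
contact_force: [-4.8, 1.0, 8.2]
grip_width: 0.0156
```

```bash
python3 -c "
from h import *
delta([.598,.191,.07],169);print(readout.state()['wrist_torque'])
im=capture('wrist'); cv2.imwrite('pics/w5.png',im[:,:,::-1])"
```

```text
t 4.93 pos [0.5988 0.1917 0.0707] ori [ 1.7993e+02 -7.0000e-02  1.7093e+02] q7 67.7 F [-4.8  1.   8.2] w 0.0156
slide cm [ 0.07 -0.08  0.07] rot [ 0.07 -0.07  1.93]
[0.23132268 0.85230828 0.1014612 ]
```

View pics/w5.png

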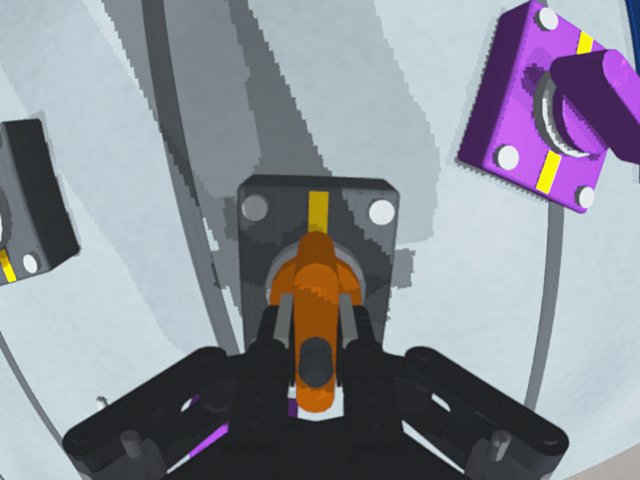

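The bar is nearly in line with the yellow mark at (318,210), and the torque shows no stop yet. I'll creep on.

Emit:
drive_tool --slide '[[0,0,0],[0,0,0.01],[0,0,0.01],[0,0,0.01],[0,0,0.01]]' --rot '[[0,0,1],[0,0,2],[0,0,3],[0,0,3],[0,0,3]]' --fingers '[1,1,1,1,1]'

```text
time: 5.4
eef_pos: [0.5989, 0.1917, 0.0706]
orientation: [180.0, -0.0, 168.2]
contact_force: [-4.5, 0.6, 7.7]
grip_width: 0.0154
```

```bash
python3 -c "
from h import *
delta([.598,.191,.07],169);print(readout.state()['wrist_torque'])
im=capture('wrist'); cv2.imwrite('pics/w6.png',im[:,:,::-1])"
```

```text
t 5.4 pos [0.5989 0.1917 0.0706] ori [ 1.7997e+02 -4.0000e-02  1.6822e+02] q7 65.4 F [-4.5  0.6  7.7] w 0.0154
slide cm [ 0.08 -0.09  0.06] rot [ 0.03 -0.04 -0.78]
[0.17707821 0.7406629  0.60099241]
```

View pics/w6.png

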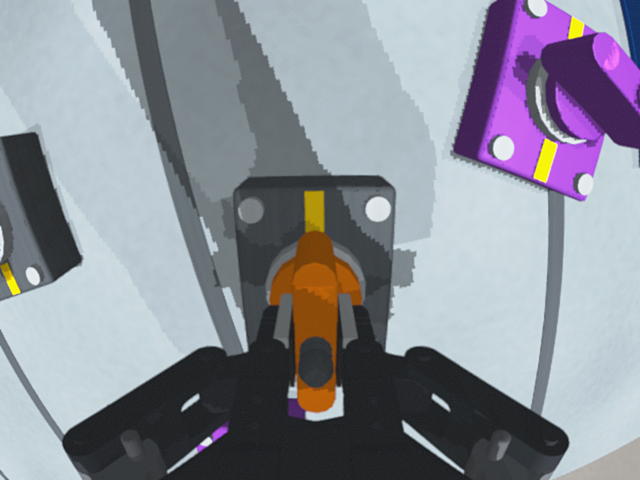

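The torque has jumped to 0.60 N m and the bar is in line with the marks, so the nut is on its hard stop. Now I'll release it.

Emit:
drive_tool --slide '[[0,0,0],[0,0,0],[0,0,0],[0,0,0],[0,0,0]]' --rot '[[0,0,0],[0,0,0],[0,0,0],[0,0,0],[0,0,0]]' --fingers '[0,-0.5,-1,-1,-1]'

```text
time: 5.87
eef_pos: [0.5994, 0.1901, 0.0693]
orientation: [-180.0, -0.0, 167.9]
contact_force: [0.1, 0.4, -1.0]
grip_width: 0.0748
```

Emit:
drive_tool --slide '[[0,0,0],[0,0,-1],[0,0,-3],[0,0,-5],[0,0,-7]]' --rot '[[0,0,0],[0,0,0],[0,0,0],[0,0,0],[0,0,0]]' --fingers '[-1,-1,-1,-1,-1]'

```text
time: 6.28
eef_pos: [0.5995, 0.1903, 0.1409]
orientation: [-180.0, 0.0, 167.9]
contact_force: [-0.3, -0.5, 0.2]
grip_width: 0.0853
```

Emit:
drive_tool --slide '[[0,0,-2],[0,0,-5],[0,0,-8],[0,0,-10],[0,0,-10]]' --rot '[[0,0,0],[0,0,0],[0,0,0],[0,0,0],[0,0,0]]' --fingers '[-1,-1,-1,-1,-1]'

```text
time: 6.7
eef_pos: [0.6023, 0.1909, 0.2459]
orientation: [179.7, 0.5, 167.9]
contact_force: [-0.6, 0.5, 0.9]
grip_width: 0.0855
```

```bash
python3 -c "
from h import *
delta([.598,.191,.07],169)
c=calibration('wrist');np.save('w7.npy',c)
im=capture('wrist'); cv2.imwrite('pics/w7.png',im[:,:,::-1])
im=capture('scene'); cv2.imwrite('pics/s7.png',im[:,:,::-1])
im=capture('top'); cv2.imwrite('pics/t7.png',im[:,:,::-1])"
```

```text
t 6.7 pos [0.6023 0.1909 0.2459] ori [179.66   0.5  167.94] q7 62.5 F [-0.6  0.5  0.9] w 0.0855
slide cm [ 0.57 -0.19 17.59] rot [ 0.34  0.5  -1.06]
```

View pics/w7.png

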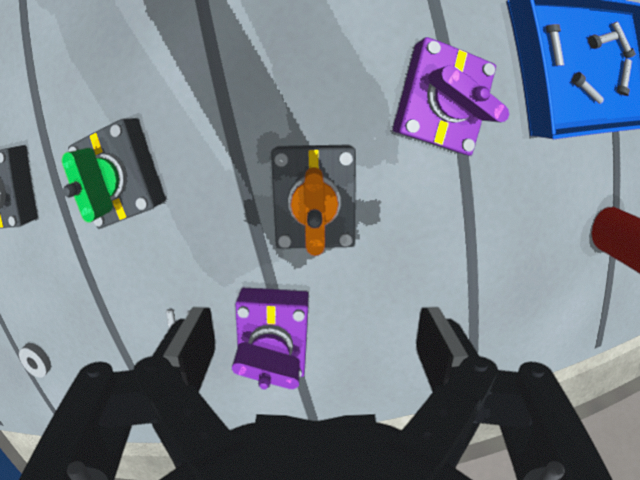

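View pics/s7.png

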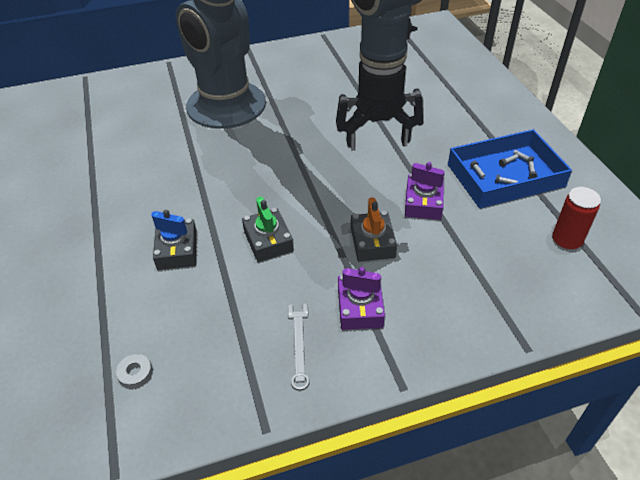

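Both pictures show the orange bar in line with the marks (wrist view: bar from (314,172) to (316,252), mark at (314,158)). Blue and green look unchanged and the gripper is clear. I'll let the arm settle, then hand in.

Emit:
drive_tool --slide '[[0,0,0],[0,0,0],[0,0,0]]' --rot '[[0,0,0],[0,0,0],[0,0,0]]' --fingers '[-1,-1,-1]'

```text
time: 7.1
eef_pos: [0.5989, 0.1902, 0.2384]
orientation: [-179.9, -0.1, 168.0]
contact_force: [-0.6, 0.4, 0.2]
grip_width: 0.0855
```

```bash
python3 -c "
from h import *
print(env.close_job(), readout.state()['time'])"
```

```text
the job is handed in; nothing more can be done
the job is handed in; nothing more can be done
```

I ran the orange jam nut down to its hard stop, let go of it, and handed the job in at about 7.1 s of the 32 s allowed. To do it I gripped the bar, turned it about 57° clockwise and lowered with it. At the end the wrist torque rose from about 0.1 to 0.6 N m.

- **Orange bar:** after release, the wrist picture showed it in line with the yellow marks. I judged this by eye and did not re-measure the angle.
- **Blue and green nuts:** they looked unchanged in the scene picture. I saved a last top view but did not measure the two bar ends in it.
- **Gripper:** it was open, about 12 cm clear above the stop screw, with contact force under 1 N. The highest force I read on the way was about 10 N.
- **Disagreement:** the pictures put the orange nut's axis within about 5 mm of each other. That did no harm to the grip or the turn.

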